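# Seat a ground plate in a sprung nest

### The job

Slide the ground steel plate, without picking it up, off the deck of the aluminium nest into the nest's pocket, and press it home against the spring pad so that it lies flat on the pocket floor, square and flush with the side rails. Handle it gently: never bear on it with more than about 40 newtons, and do not disturb the small boxes and the caliper that lie about.

Things in the scene. Friction and masses are not known exactly. Their poses are not given: they have to be found in the camera images.
- plate: Loose ground steel plate 100 (x) x 130 (y) x 12 mm, about 0.85 kg, too wide to grasp; origin at the centre of its underside, z up. A black screw head, 14 mm wide and 9 high, stands on its top near the corner at -x, -y. It starts flat on the deck, turned about half a turn to the nest (its x towards the robot), up to 15 mm and 0.3 rad out of line; either way round is right.
- nest: Fixed aluminium nest, 270 x 166 mm. Axes: x from the deck (near the robot) to the far wall, y left, z up; origin on the bench below the pocket's near wall. Deck: x -140 to -3, top z 12 mm. Pocket: x 0 to 103.5, y -68 to 68, floor z 4. Dark side rails and far wall rise to z 16, as does the seated plate; flared rail mouths reach back to x -19, 143 mm apart.
- seat (a point): Where the origin of the seated plate belongs: on the pocket floor, x = 50 mm in the nest's frame; axes as the nest's.
- near_edge (a point): Middle of the pocket's near edge, at deck height (x -3, z 12 mm in the nest's frame). From here the near wall slopes 3 mm forward over 5.5 mm of depth and is upright for the last 2.5 mm, so the trailing edge of the plate, lying on this slope, is wedged forward and down when pressed from above with some 5 to 20 N.
- spring_pad (a joint): Steel pad, 62 mm wide, in the middle of the far wall; 0 is at rest (its face at x 98.5 mm in the nest's frame), growing to 0.005 as it is pushed in. Preloaded to about 5 N, plus 0.8 N per mm; with the plate home it reads about 0.0015 and holds the plate against the near wall.
- red_box: Small red carton 43 x 60 x 16 mm, a bystander; origin at the centre of its underside.
- brass_caliper: Gold brake caliper 48 x 63 x 41 mm, a bystander; origin at the centre of its underside.
- brown_box: Brown carton 69 x 98 x 36 mm, a bystander; origin at the centre of its underside.

How it is judged:
By the outcome, as a careful person would: the job done as asked, in the order asked, and still so for the second after the job is handed in, with the robot touching nothing.
It also fails if it takes over 72 s, if anything falls off the work surface, if the arm or the gripper's body presses on something with over 40 N, if the wrist force passes 120 N, or if a joint passes its speed limit or range.

### The arm

A 6-joint arm with a two-finger parallel gripper is mounted at the origin on a cart in front of the work surface, level with it; the furniture and walls round the work are solid. World frame = base frame: x ahead of the robot, y to its left, z up, the work surface at z = 0. Lengths are in mm, angles in rad, forces in N, time in s.
With the tool pointing down it reaches from about 325 to 775 mm from the base axis. Payload 9.3 kg.
Tool frame: the origin (TCP) lies on the centre line of the jaws, within the pads' length; the fingertips stand 22 mm ahead of it and the grasp point (between the pads) lies 3 mm ahead of it (bot.nose_length is the z of the fingertips in the tool frame, in mm); z points along the fingers, y is the line along which they close (so a half turn about z gives the same grasp; the last joint's range is limited). The gripper opens to 85 mm and grips with 20 to 120 N. Pads are 22 mm wide; open, the fingers measure 114 mm over their backs; the gripper's body (76 mm by 85 mm) begins 54 mm behind the grasp point. The pads swing forward as they close: fully open they stand 13 mm farther back than shut.
Start: joints at [0.996, 0.259, 0.021, 1.334, 0, 1.418], TCP at [225.173, 501.791, 220.679] pointing down, gripper open.
Joint ranges: [-3.04, 3.04], [-0.91, 1.82], [-1.04, 1.36], [-1.92, 1.95], [-1.52, 1.45], [-3.14, 3.14]. Speed limits (rad/s): [2.22, 2.22, 2.79, 3.14, 3.14, 3.14].

### API

Orientations are given as a rotation vector (axis times angle).
In Python, from plant import bot gives the robot as it stands. The module is installed in compiled form; this text tells all that it offers. Calls block until the motion is done:
- bot.move_to(position, orientation): joint-space move of the TCP to a pose.
- bot.move_l(position, ori=None, max_speed=150, max_force=None): straight line of the TCP; ori=None keeps the orientation; max_speed is the mean speed in mm/s. With max_force (N) it stops when the force on the tool has changed by that much, and returns True; else False.
- bot.move_j(angles): joint-space move.
- bot.grip(opening): finger opening in mm; the grip force is fixed at half the most; returns when the fingers have stopped.
- bot.sleep(seconds).
- bot.ik(position, orientation): joint angles nearest the present ones, or None.
- bot.capture(name): name is "side" or "top" or "wrist"; returns the picture (480x640x3 uint8, blue, green, red); there is no depth.
- bot.camera_info(name): a dict with "fx", "fy", "cx", "cy" (pixels), "origin" and "attitude" of the camera in the world. Camera axes: x right, y up, looking along -z (the intrinsics and any distortion apply to the point x, -y, -z); pixel columns grow to the right and rows downward; lengths in mm; the calibration is good to about 2 mm. The wrist camera is an equidistant fisheye: a pixel r from the principal point sees the ray r / f radians off the axis. A picture is of the moment at which its call begins: read the wrist's pose just before it. camera_info takes no time and is no camera call; for the wrist camera it gives the pose at the moment of the call.
A pose or a line that the arm cannot do raises bot.Unreachable and nothing moves.
- bot.sign_off(): hands the job in; it is judged then, once.
Trained networks look in the newest picture that a camera, given by its name, has taken for a name from the list of things; names that differ only in an ending like _2 or _b are one class to them, and where a whole thing is asked for, a point or a joint stands for the part that bears it (a point fixed in the world has none). Each returns a list of dicts, best first, with "p" (0 to 1); they miss things now and then, are a little off and sometimes report something else, mostly with a low value. They report only what shows in the picture. A call takes as long as a camera call.
- bot.boxes_of(camera, thing): "xy" ([column, row] in pixels, amid what is visible of it).
- bot.tip_of(camera, thing): "xy" ([column, row] in pixels: a listed point, or the origin of a listed thing).
Readings, each from a call of its own:
- bot.read_t(): time.
- bot.read_q(): joint angles.
- bot.read_joint_vel(): joint speeds.
- bot.read_tau(): joint torques, N m.
- bot.read_position(): TCP position.
- bot.read_tcp_rot(): TCP orientation.
- bot.read_force(): force on the tool from outside, world axes, zero at the start.
- bot.read_torque(): the same for the moment, N m.
- bot.read_gripper_width(): finger opening in mm.
- bot.read_grip_force(): force on a finger pad.
Only numpy, scipy, OpenCV 4.12 (cv2) and the standard library are available. Lean on these libraries where they do the work, as an engineer would, in place of code of your own. Each camera call takes 0.05 s, during which the arm holds its last target. There are 200 camera calls.

## Working session

There is one attempt and no reset: what is moved stays moved. The work goes in short steps, each a Python script; the robot and the scene stay as the last script left them, time stands still between calls to the robot, and variables do not carry over. Pictures are saved under pics/ and viewed, at most 10 in all, crops included, and the job is handed in when it is done.

```bash
mkdir -p pics; python3 - <<'E'
from plant import bot
import cv2
for c in("top","side"):
    im=bot.capture(c); cv2.imwrite(f"pics/{c}0.png",im)
    i=bot.camera_info(c); print(c,i)
    for th in("plate","nest","red_box","brass_caliper","brown_box","spring_pad"):
        print(th,bot.boxes_of(c,th)[:2])
    for th in("plate","seat","near_edge","nest"):
        print("tip",th,bot.tip_of(c,th)[:2])
print(bot.camera_info("wrist"),bot.read_t(),bot.read_tcp_rot())
E
```

```text
top {'fx': 459.75861106794713, 'fy': 459.75861106794713, 'cx': 327.08884020126, 'cy': 238.11008949737013, 'origin': array([353.11562399, 323.88488735, 890.18231072]), 'attitude': array([ 0.10942689, -0.11417765, -1.55871683])}
plate [{'xy': [314.0, 255.2], 'p': 0.8}]
nest [{'xy': [267.0, 208.8], 'p': 0.81}]
red_box [{'xy': [462.6, 290.8], 'p': 0.69}]
brass_caliper [{'xy': [409.2, 281.9], 'p': 0.68}, {'xy': [185.1, 263.9], 'p': 0.15}]
brown_box [{'xy': [185.8, 263.3], 'p': 0.79}]
spring_pad []
tip plate [{'xy': [316.3, 256.0], 'p': 0.66}]
tip seat [{'xy': [259.4, 200.9], 'p': 0.9}]
tip near_edge [{'xy': [280.0, 216.7], 'p': 0.82}]
tip nest [{'xy': [278.3, 221.8], 'p': 0.73}]
side {'fx': 509.16115281803195, 'fy': 509.16115281803195, 'cx': 315.78877382062814, 'cy': 237.4949983330508, 'origin': array([ 364.52440679, -499.49191909,  801.18284991]), 'attitude': array([ 0.83822928, -0.06251555, -0.14517918])}
plate [{'xy': [293.5, 245.8], 'p': 0.8}]
nest [{'xy': [328.8, 217.4], 'p': 0.77}]
red_box [{'xy': [277.7, 354.9], 'p': 0.71}]
brass_caliper [{'xy': [277.2, 306.5], 'p': 0.81}]
brown_box [{'xy': [275.0, 184.5], 'p': 0.91}]
spring_pad [{'xy': [342.2, 200.4], 'p': 0.65}, {'xy': [294.4, 244.9], 'p': 0.35}]
tip plate [{'xy': [293.2, 244.9], 'p': 0.7}]
tip seat [{'xy': [332.8, 215.5], 'p': 0.92}]
tip near_edge [{'xy': [319.8, 228.0], 'p': 0.88}]
tip nest [{'xy': [323.0, 228.6], 'p': 0.65}]
{'fx': 371.64829954431775, 'fy': 371.64829954431775, 'cx': 321.95352651208583, 'cy': 233.80311962717968, 'origin': array([164.57107833, 529.62821692, 373.94436869]), 'attitude': array([-0.23625424, -0.15385401,  1.14273944])} 1.1 [-6.57703000e-01 -3.07196500e+00  3.21117773e-05]
```

View pics/top0.png

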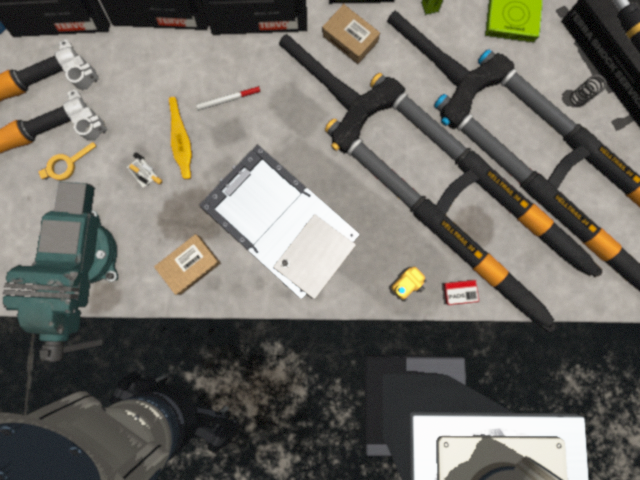

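View pics/side0.png

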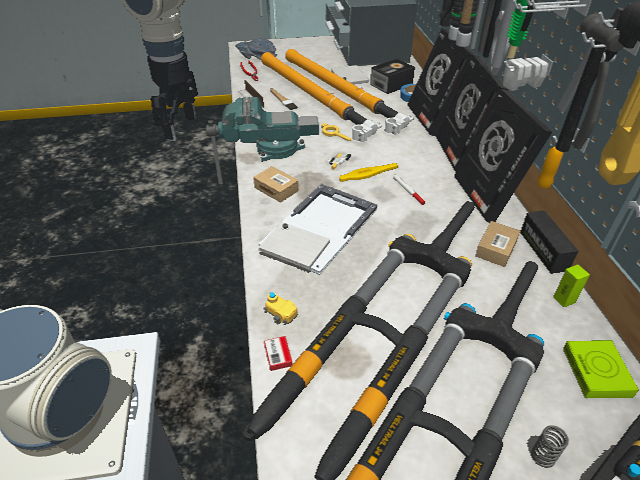

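The top view shows the nest around (280,222), with its x axis running up-left. The plate is at (316,256), with its screw at (284,262). The brown box (185,263), caliper (409,282) and red box (462,291) are clear of the push path. The side view agrees. Next I triangulate coarsely and take two wrist views.

```bash
cat > h.py <<'E'
from plant import bot
import numpy as np, cv2
from scipy.spatial.transform import Rotation as R
def ray(px,i,fish=False):
    d=np.array([(px[0]-i["cx"])/i["fx"],(px[1]-i["cy"])/i["fy"]])
    if fish:
        r=np.hypot(*d); s=np.sinc(r/np.pi); v=np.array([d[0]*s,-d[1]*s,-np.cos(r)])
    else: v=np.array([d[0],-d[1],-1.])
    v=R.from_rotvec(i["attitude"]).apply(v); return np.array(i["origin"]),v/np.linalg.norm(v)
def at_z(px,i,z,fish=False):
    o,v=ray(px,i,fish); return o+v*(z-o[2])/v[2]
def tri(rays):
    A=sum(np.eye(3)-np.outer(v,v) for o,v in rays); b=sum((np.eye(3)-np.outer(v,v))@o for o,v in rays)
    p=np.linalg.solve(A,b); return p,max(np.linalg.norm(np.cross(p-o,v)) for o,v in rays)
def proj(P,i,fish=False):
    v=R.from_rotvec(i["attitude"]).inv().apply(np.atleast_2d(P)-i["origin"]); a,b,c=v[:,0],-v[:,1],-v[:,2]
    r=np.hypot(a,b); k=np.arctan2(r,c)/np.maximum(r,1e-9) if fish else 1/c
    return np.c_[i["cx"]+i["fx"]*a*k,i["cy"]+i["fy"]*b*k]
def down(yaw):  # tool down, tool y axis along world angle yaw
    y=np.array([np.cos(yaw),np.sin(yaw),0]); z=np.array([0,0,-1.]); x=np.cross(y,z)
    return R.from_matrix(np.c_[x,y,z]).as_rotvec()
E
python3 - <<'E'
from h import *
T,S=bot.camera_info("top"),bot.camera_info("side")
for n,a,b in(("near_edge",(280,216.7),(319.8,228)),("seat",(259.4,200.9),(332.8,215.5)),("plate",(316.3,256),(293.2,244.9)),("nest",(278.3,221.8),(323,228.6)),("caliper",(409.2,281.9),(277.2,306.5)),("brown",(185.8,263.3),(275,184.5)),("red",(462.6,290.8),(277.7,354.9))):
    p,e=tri([ray(a,T),ray(b,S)]); print(n,p.round(1),round(e,1))
for c in [(200,208),(260,148),(358,235),(302,297)]: print("nestcorner",at_z(c,T,14).round())
print("tool yaw",np.arctan2(*R.from_rotvec(bot.read_tcp_rot()).apply([0,1,0])[[1,0]]),bot.nose_length)
print(bot.camera_info("wrist")["origin"]-bot.read_position(), R.from_rotvec(bot.read_tcp_rot()).inv().apply(bot.camera_info("wrist")["origin"]-bot.read_position()))
E
```

```text
near_edge [518.  414.5   2.1] 4.1
seat [553.4 456.1   1.4] 0.2
plate [442.4 341.9  22.7] 0.8
nest [518.  418.6  -6. ] 4.5
caliper [392.1 166.7  23.6] 3.7
brown [425.6 590.9  13.8] 2.2
red [379.4  62.5   9.1] 1.1
nestcorner [536. 569.  14.]
nestcorner [658. 456.  14.]
nestcorner [486. 262.  14.]
nestcorner [366. 368.  14.]
tool yaw 1.1489677255412842 22.0
[-60.60636478  27.84066621 153.28082667] [  66.6933358     0.5827908  -153.28047914]
```

```bash
python3 - <<'E'
from h import *
import json
for y in(2.44,-0.70):
    for p in((410,300,20),(470,380,200),(518,415,20)): print(y,p,bot.ik(p,down(y)))
u=np.array([.65,.76])
infos=[]
for k,(d,yaw) in enumerate(((-110,-.70),(40,-.70))):
    p=np.array([485,376])+u*d
    try: bot.move_to([*p,230],down(yaw))
    except bot.Unreachable: print("unreach",k); continue
    bot.sleep(.3); i=bot.camera_info("wrist"); im=bot.capture("wrist"); cv2.imwrite(f"pics/w{k}.png",im)
    infos.append({a:np.array(b).tolist() for a,b in i.items()})
    for t in("plate","near_edge","seat"): print(k,t,bot.tip_of("wrist",t)[:1])
json.dump(infos,open("w.json","w")); print(bot.read_t())
E
```

```text
2.44 (410, 300, 20) [ 0.46638333  0.33411961 -0.42468069  0.81199603  0.         -0.40282034]
2.44 (470, 380, 200) [ 0.54114509  0.35825849  0.11354055  1.32607839  0.         -0.32805859]
2.44 (518, 415, 20) [ 0.54915821  0.55955315 -0.02682768  0.9844155   0.         -0.32004546]
-0.7 (410, 300, 20) [ 4.66383332e-01  3.34119611e-01 -4.24680686e-01  8.11996030e-01
 -4.44089210e-16  2.73717966e+00]
-0.7 (470, 380, 200) [ 5.41145086e-01  3.58258488e-01  1.13540555e-01  1.32607839e+00
 -4.44089210e-16  2.81194141e+00]
-0.7 (518, 415, 20) [ 5.49158211e-01  5.59553152e-01 -2.68276789e-02  9.84415496e-01
 -4.44089210e-16  2.81995454e+00]
0 plate [{'xy': [311.5, 139.6], 'p': 0.89}]
0 near_edge [{'xy': [323.8, 40.5], 'p': 0.77}]
0 seat []
1 plate [{'xy': [310.2, 280.2], 'p': 0.82}]
1 near_edge [{'xy': [321.7, 188.1], 'p': 0.87}]
1 seat [{'xy': [320.2, 136.2], 'p': 0.55}]
3.9333
```

View pics/w0.png

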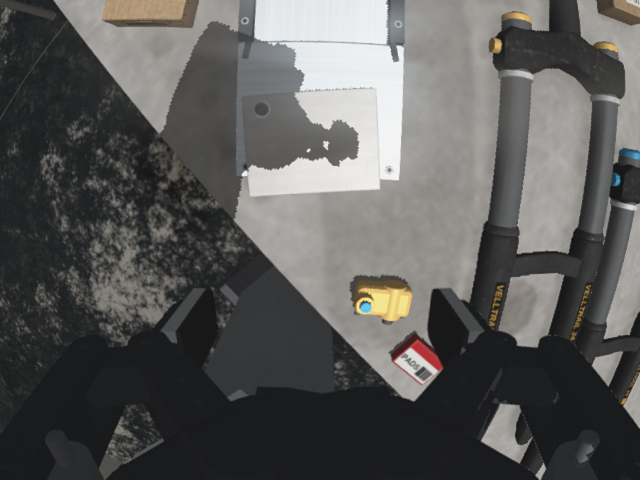

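View pics/w1.png

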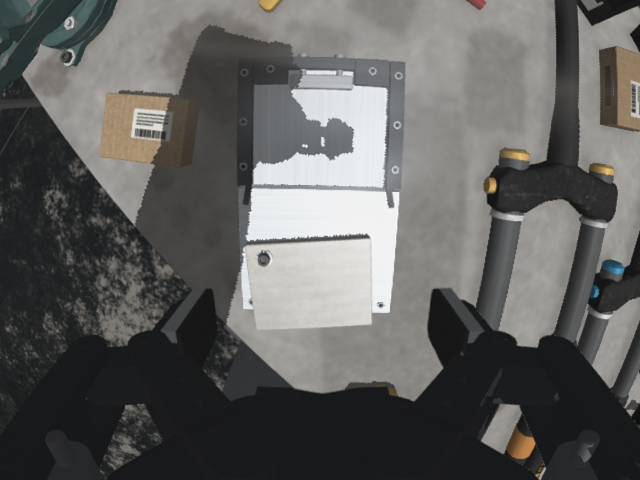

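Both wrist views show the nest squarely. In w1 its far corners are (238,59) and (405,61), the near edge is on row 188, and the deck end is at (243,310)–(390,313). The plate's top corners are (246,242), (371,237), (373,325) and (257,330) in w1. In w0 they are (242,96), (377,88), (381,189) and (250,196). I'll fit both poses, with height left free as a check.

```bash
cat >> h.py <<'E'
from scipy.optimize import least_squares
def fit(obs,x0): # obs: (info, model pts Nx3, px Nx2); pose x,y,z,yaw
    def f(p):
        M=R.from_euler("z",p[3]).as_matrix()
        return np.concatenate([(proj(m@M.T+p[:3],i,True)-q).ravel() for i,m,q in obs])
    s=least_squares(f,x0,loss="soft_l1"); return s.x,np.abs(f(s.x)).reshape(-1,2).max(1)
E
python3 - <<'E'
from h import *
import json
W=json.load(open("w.json"))
A=np.array
n,e=fit([(W[1],A([[130,83,16],[130,-83,16],[-140,83,12],[-140,-83,12],[-3,68,12],[-3,-68,12.]]),A([[238,59],[405,61],[243,310],[390,313],[252,187],[388,190.]])),
 (W[0],A([[-140,-83,12],[-3,68,12],[-3,-68,12.]]),A([[400,180],[251,40],[387,43.]]))],[518,415,0,.87])
print("nest",n.round(3),e.round(1))
c=A([[50,65,12],[50,-65,12],[-50,-65,12],[-50,65,12.]])
p,e=fit([(W[0],c,A([[242,96],[377,88],[381,189],[250,196.]])),(W[1],c,A([[246,242],[371,237],[373,325],[257,330.]]))],[442,342,12,.87])
print("plate",p.round(3),e.round(1))
M=R.from_euler("z",n[3]).as_matrix(); print("plate in nest",(M.T@(p[:3]-n[:3])).round(1),p[3]-n[3])
i={k:A(v) for k,v in W[1].items()}
print(proj(c@R.from_euler("z",p[3]).as_matrix().T+p[:3],i,True).round())
E
```

```text
nest [518.771 420.716   2.611   0.85 ] [2.  0.7 0.4 0.4 0.8 2.3 0.8 1.3 2.6]
plate [445.054 345.668  10.631   0.927] [0.5 0.3 0.2 0.4 2.1 0.8 1.2 0.9]
plate in nest [-105.     5.9    8. ] 0.07728627520262976
[[245. 244.]
 [372. 237.]
 [373. 324.]
 [256. 329.]]
```

```bash
cat >> h.py <<'E'
N=np.array([518.8,420.7,0]); NY=.850
def nw(x,y,z): return R.from_euler("z",NY).apply([x,y,z])+N
def wn(p): return R.from_euler("z",-NY).apply(np.array(p)-N)
ORI=down(NY-np.pi/2)
def look(name):
    bot.sleep(.2); i=bot.camera_info("wrist"); im=bot.capture("wrist"); cv2.imwrite(f"pics/{name}.png",im)
    import json; json.dump({a:np.array(b).tolist() for a,b in i.items()},open(f"{name}.json","w"))
E
python3 - <<'E'
from h import *
bot.move_to(nw(-205,4,60),ORI)
bot.move_l(nw(-205,4,38),max_speed=80)
f0=bot.read_force()
hit=bot.move_l(nw(-205,4,5),max_speed=25,max_force=5)
z=bot.read_position()[2]; print("touch",hit,z,bot.read_force()-f0,bot.read_gripper_width())
open("tipz","w").write(str(z))
Z=z+15.5
bot.move_l(nw(-205,4,Z),max_speed=60)
print(bot.move_l(nw(-151,4,Z),max_speed=40,max_force=15),wn(bot.read_position()),bot.read_force()-f0)
bot.move_l(nw(-170,4,Z),max_speed=80)
bot.move_l(nw(-170,4,120),max_speed=150)
bot.move_to(nw(-60,0,230),ORI); look("w2"); print(bot.read_t())
E
```

```text
touch False 5.139772371310449 [ 0.10736303  0.60015574 -0.45224677] 85.42111983189714
False [-151.21377128    4.0361359    20.65990015] [ 0.60327679  0.35769317 -0.85455735]
10.8417
```

View pics/w2.png

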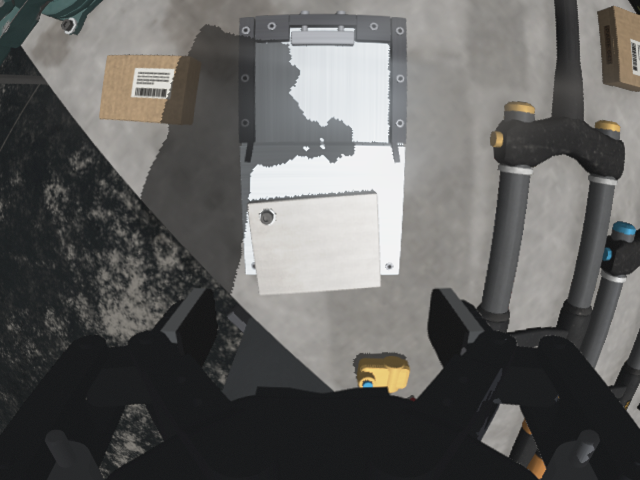

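w2 shows the plate still turned, with top corners near (249,204), (377,192), (381,287) and (260,294). So the open fingers didn't reach it. The tips sit far back when open, so I'll narrow the jaws and calibrate the tip height by touching the bench.

```bash
python3 - <<'E'
from h import *
import json
A=np.array
W=json.load(open("w2.json"))
c=A([[50,65,12],[50,-65,12],[-50,-65,12],[-50,65,12.]])
p,e=fit([(W,c,A([[249,204],[377,192],[381,287],[260,294.]]))],[445,345,12,.927]); print("plate in nest",wn(p[:3]).round(1),p[3]-NY,e.round(1))
n,e=fit([(W,A([[130,83,16],[130,-83,16],[-140,83,12],[-140,-83,12.]]),A([[240,16],[407,17],[246,274],[399,275.]]))],[518,415,0,.87]); print("nest",n.round(3),e)
bot.move_to(nw(-215,4,70),ORI)
for w in (60,0):
    bot.grip(w); bot.move_l(nw(-215,4,38),max_speed=80)
    bot.sleep(.2); f0=bot.read_force()
    hit=bot.move_l(nw(-215,4,3),max_speed=25,max_force=5)
    print(w,hit,bot.read_position(),bot.read_force()-f0,bot.read_gripper_width(),bot.nose_length)
    bot.move_l(nw(-215,4,45),max_speed=100)
print(bot.read_t())
E
```

```text
plate in nest [-106.7    6.     6.5] 0.07854240282920844 [0.8 1.3 1.1 0.5]
nest [518.982 419.899   1.223   0.846] [0.19751137 0.23536369 0.34968269 0.32903696]
60 False [373.97798713 261.8408352    3.13033553] [-0.98149288 -0.29364705 -0.40712044] 59.89021467252171 22.0
0 False [373.94894883 261.86370127   3.12511329] [ 0.07079827 -0.11298618  0.78065744] -0.09944959087945705 22.0
18.1417
```

```bash
python3 - <<'E'
from h import *
import json
W=json.load(open("w2.json")); T=bot.camera_info("top")
for p in((150,195),(235,300),(330,388)): print(at_z(p,W,0,True).round())
for p in((100,318),(300,321),(500,322)): print(at_z(p,T,0).round())
look("w3"); cv2.imwrite("pics/t3.png",bot.capture("top")[150:350,200:500].repeat(2,0).repeat(2,1)); 
i=bot.camera_info("wrist");print(bot.read_position(),R.from_rotvec(bot.read_tcp_rot()).as_matrix().round(3),proj(bot.read_position()+np.array([[0,0,-22.],[0,0,-3]]),i,True))
E
```

```text
[338. 508.   0.]
[326. 353.   0.]
[325. 185.   0.]
[323. 753.   0.]
[321. 372.   0.]
[322. -10.   0.]
[373.62873263 261.68244139  44.54011057] [[ 0.66   0.751 -0.001]
 [ 0.751 -0.66  -0.   ]
 [-0.001 -0.    -1.   ]] [[322.36679373 270.90558579]
 [322.40072223 285.7853349 ]]
```

View pics/t3.png

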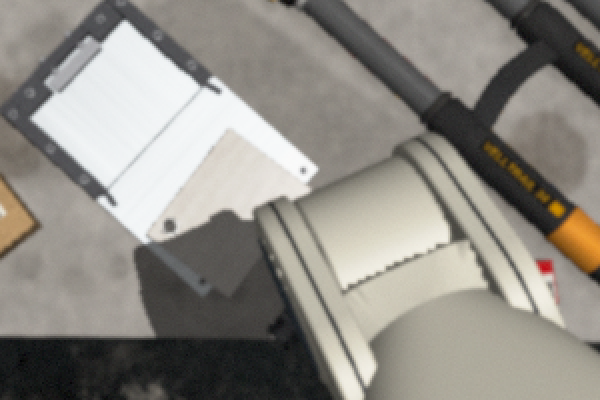

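View pics/w3.png

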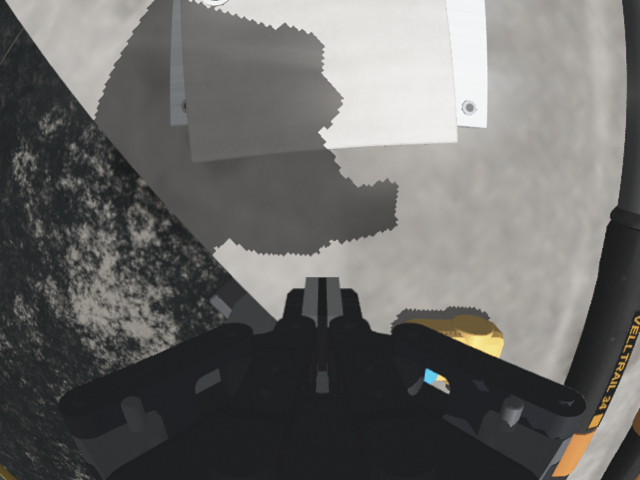

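The plate is unmoved, and the closed fingertips at (322,278) look shorter than stated. I'll do a guarded descent to find the real contact height.

```bash
python3 - <<'E'
from h import *
bot.move_l(nw(-215,4,5),max_speed=100); bot.sleep(.2); f0=bot.read_force()
hit=bot.move_l(nw(-215,4,-25),max_speed=25,max_force=5)
print(hit,bot.read_position(),bot.read_force()-f0,f0)
print(bot.read_q(),bot.read_t())
S=bot.capture("side")[180:330,200:400]; cv2.imwrite("pics/s4.png",cv2.resize(S,None,fx=4,fy=4))
bot.move_l(nw(-215,4,45),max_speed=100)
E
```

```text
True [373.85777267 261.79920414 -10.55292948] [-2.22717229  0.02547772  7.84972642] [ 0.63158767 -0.22255104  0.32922718]
[ 4.26707523e-01  3.00794264e-01 -5.83117041e-01  6.86834045e-01
 -2.00974509e-05  2.71827831e+00] 19.9
```

View pics/s4.png

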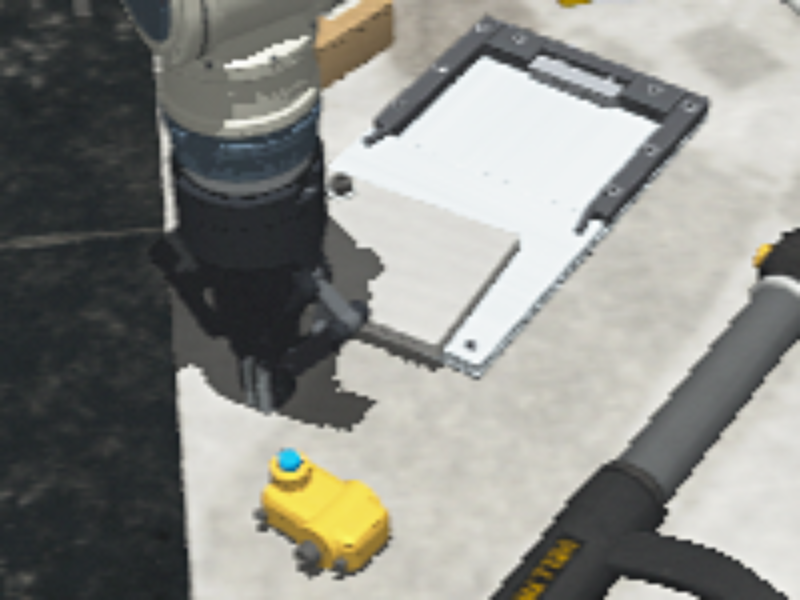

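```bash
python3 - <<'E'
from h import *
import json
S=bot.camera_info("side"); p=at_z((264.5,282),S,0); print("tip side",p.round(1),wn(p).round(1))
W=json.load(open("w3.json")); i={k:np.array(v) for k,v in W.items()}
t=np.array([373.6,261.7,44.5+10.5]); 
for d in (-11,0,11): print(d,proj(t+R.from_euler("z",NY).apply([d,0,0]),i,True).round(1))
E
```

```text
tip side [368.7 259.2  -0. ] [-220.3    6.2   -0. ]
-11 [[322.5 321. ]]
0 [[322.5 298.2]]
11 [[322.5 274. ]]
```

The side view confirms it: the closed tips touch the bench with TCP z at −10.5, and their x,y agree. I'll calibrate at 60 mm opening, square the plate up, nudge it sideways and look again.

```bash
python3 - <<'E'
from h import *
bot.grip(60); bot.move_l(nw(-205,4,0),max_speed=120); bot.sleep(.2); f0=bot.read_force()
hit=bot.move_l(nw(-205,4,-22),max_speed=20,max_force=4); z=bot.read_position()[2]
print("touch60",hit,z,bot.read_force()-f0)
if hit:
    Z=z+15.5; open("z60","w").write(str(z))
    bot.move_l(nw(-205,4,Z),max_speed=60); bot.sleep(.1); f0=bot.read_force()
    print(bot.move_l(nw(-151,4,Z),max_speed=40,max_force=15),wn(bot.read_position()),bot.read_force()-f0)
    bot.move_l(nw(-170,4,Z),max_speed=80); bot.move_l(nw(-170,4,80),max_speed=200)
    bot.grip(0)
    bot.move_to(nw(-90,108,60),ORI); Zc=-10.3+15.5
    bot.move_l(nw(-90,108,Zc),max_speed=120); bot.sleep(.1); f0=bot.read_force()
    print(bot.move_l(nw(-90,76,Zc),max_speed=30,max_force=15),wn(bot.read_position()),bot.read_force()-f0)
    bot.move_l(nw(-90,100,Zc),max_speed=100); bot.move_l(nw(-90,100,80),max_speed=200)
bot.move_to(nw(-60,0,230),ORI); look("w5"); print(bot.read_t())
E
```

```text
touch60 True -15.65157457048097 [-0.38631072  0.33295445  8.62959736]
False [-152.62647742    4.532428     -0.62107413] [-6.08177416 -4.3754445   3.77953597]
False [-90.12317906  76.51871009   5.13516028] [-4.78290148  3.43453798  0.83685857]
30.7583
```

View pics/w5.png

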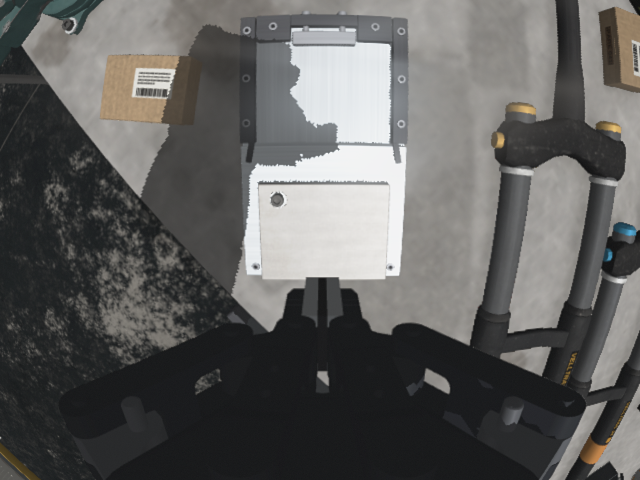

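The plate now looks square and centred, with corners (259,184), (389,184), (387,277) and (261,277). Next I push it into the pocket and press it down.

```bash
python3 - <<'E'
from h import *
import json
A=np.array; W={k:A(v) for k,v in json.load(open("w5.json")).items()}
c=A([[50,65,12],[50,-65,12],[-50,-65,12],[-50,65,12.]])
p,e=fit([(W,c,A([[259,184],[389,184],[387,277],[261,277.]]))],[455,350,12,.85])
n,e2=fit([(W,A([[130,83,16],[130,-83,16],[-140,83,12],[-140,-83,12.]]),A([[240.5,13],[407.5,17],[247,274],[399.5,275.]]))],[518,415,0,.87])
print(wn(p[:3]),p[3]-NY,e.max(),wn(n[:3]),n[3]-NY,e2.max())
z=float(open("z60").read()); Z=z+14.8
bot.move_to(nw(-185,0,70),ORI); bot.grip(60)
bot.move_l(nw(-180,0,Z),max_speed=120); bot.sleep(.1); f0=bot.read_force()
def fn(): return R.from_euler("z",-NY).apply(bot.read_force()-f0).round(1)
for x,s in((-60,45),(-25,30),(-17,15),(-14,10),(-12,10),(-10,10)):
    h=bot.move_l(nw(x,0,Z),max_speed=s,max_force=18); print(x,h,wn(bot.read_position()).round(1),fn(),bot.read_t())
    if h: break
bot.sleep(.3); print(wn(bot.read_position()).round(1),fn())
E
```

```text
[-91.37597446  -0.72670664   5.27381435] 0.0024618001238936316 2.0641303028295397 [ 0.49287696 -0.16932236  1.51837369] -0.0031286605720662886 2.393470325362358
-60 True [-145.6    0.3   -1.4] [ 1.2  1.2 -0. ] 34.1667
[-147.     0.5   -1.6] [0.1 1.3 0.4]
```

```bash
python3 - <<'E'
from h import *
Z=float(open("z60").read())+14.8; bot.sleep(.1); f0=bot.read_force()
def fn(): return R.from_euler("z",-NY).apply(bot.read_force()-f0).round(1)
for x,s in((-60,35),(-25,25),(-17,12),(-14,10),(-12,10),(-10,10)):
    h=bot.move_l(nw(x,0,Z),max_speed=s,max_force=22); print(x,h,wn(bot.read_position()).round(1),fn(),bot.read_t())
    if h: break
bot.sleep(.2); print(wn(bot.read_position()).round(1),fn())
E
```

```text
-60 False [-61.7   0.2  -1.3] [-6.6  0.8  2.4] 37.2
-25 False [-25.1   0.1  -0.9] [-2.5 -0.1 -2.4] 38.75
-17 False [-16.7  -0.   -0.7] [-2.2 -0.4 -0.4] 39.5667
-14 False [-13.9  -0.   -0.8] [-3.7  0.3 -1.4] 40.0167
-12 False [-13.3   0.   -1.6] [-6.8 -0.9 -3. ] 40.3667
-10 False [-11.9   0.   -1.8] [-9.1 -0.9 -3.2] 40.7167
[-11.9   0.   -1.8] [-8.7 -0.9 -1.9]
```

Pad contact shows in the force at about 9 N. I push a little further, then retreat and press from above.

```bash
python3 - <<'E'
from h import *
z=float(open("z60").read()); Z=z+14.8; f0=np.zeros(3)
def fn(): return R.from_euler("z",-NY).apply(bot.read_force()-f0).round(1)
h=bot.move_l(nw(-8.5,0,Z),max_speed=10,max_force=15); print(h,wn(bot.read_position()).round(1),fn())
bot.sleep(.2); print(wn(bot.read_position()).round(1),fn())
bot.move_l(nw(-30,0,Z+1),max_speed=60); bot.move_l(nw(-30,0,60),max_speed=150)
bot.grip(0); bot.move_to(nw(14,0,30),ORI)
for y in(0,30,-30):
    bot.move_l(nw(14,y,20),max_speed=80); bot.sleep(.15); f0=bot.read_force()
    h=bot.move_l(nw(14,y,-3),max_speed=15,max_force=10); print(y,h,wn(bot.read_position()).round(2),fn(),bot.read_t())
    if y==0 and bot.read_position()[2]>7.5: break
bot.move_l(nw(14,0,40),max_speed=120); bot.move_to(nw(-60,0,230),ORI); look("w6"); print(bot.read_t())
im=cv2.imread("pics/w6.png")[0:220,200:450]; cv2.imwrite("pics/w6c.png",cv2.resize(im,None,fx=2.7,fy=2.7,interpolation=cv2.INTER_CUBIC))
E
```

```text
False [-10.7   0.1  -1.9] [-9.8 -1.7 -4.1]
[-10.7   0.1  -1.9] [-9.1 -1.6 -3.7]
0 True [13.95  0.03  5.51] [0.6 0.1 5.3] 44.8
30 True [13.96 30.02  5.54] [-0.8  0.4  7.5] 46.4917
-30 True [ 13.96 -29.99   5.53] [-1.3 -0.1  7. ] 48.5417
50.1583
```

View pics/w6c.png

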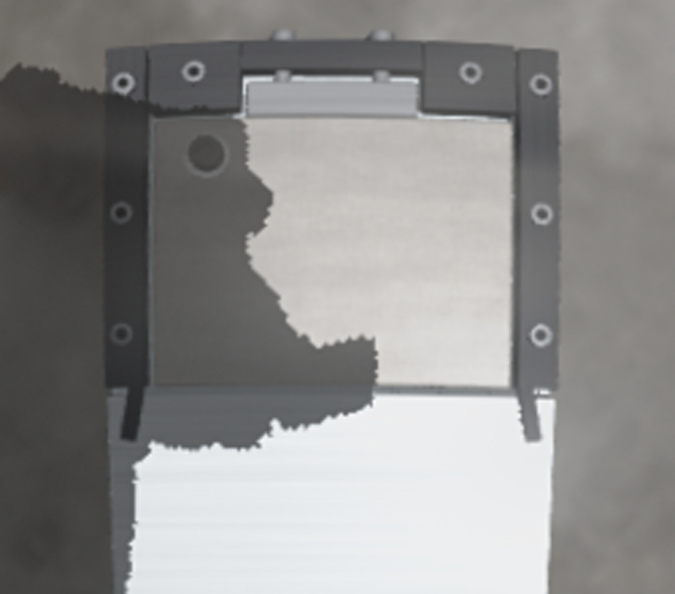

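The crop shows the plate in the pocket, square between the rails and against the pad at (332,115). All three presses stopped at a tip height of 16.0 mm, so the trailing edge is home. I'll check the height at the far end, then hand in.

```bash
python3 - <<'E'
from h import *
bot.move_to(nw(75,-10,25),ORI)
ok=True
for y in(-40,20):
    bot.move_l(nw(75,y,14),max_speed=80); bot.sleep(.15); f0=bot.read_force()
    h=bot.move_l(nw(75,y,-3),max_speed=15,max_force=8); zz=bot.read_position()[2]; print(y,h,zz,bot.read_t()); ok&=abs(zz-5.5)<.8
bot.move_l(nw(75,0,60),max_speed=120); bot.sleep(.3); print(bot.read_t())
if ok: print(bot.sign_off())
E
```

```text
-40 True 5.5525303448847 52.4917
20 True 5.550166434695941 54.2167
55.1583
the job is handed in; nothing more can be done
None
```

The plate is home in the pocket and I've handed the job in at 55 s: it touched level at 16 mm at five points, looked square between the side rails and against the spring pad, and at no check did I read more than about 11 N on the tool. My force stops were 22 N or lower, and the boxes and caliper weren't touched.

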